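# Sort the groceries into their trays

## Robot

A 6-joint arm with a two-finger parallel gripper is mounted at the origin on a cart in front of the work surface, level with it; the furniture and walls round the work are solid. World frame = base frame: x ahead of the robot, y to its left, z up, the work surface at z = 0. Lengths are in m, angles in degrees, forces in N, time in s.
With the tool pointing down it reaches from about 0.4 to 0.825 m from the base axis. Payload 7 kg.
Tool frame: the origin (TCP) lies between the finger pads; the fingertips stand 19 mm ahead of it and the grasp point (between the pads) is the TCP; z points along the fingers, y is the line along which they close (so a half turn about z gives the same grasp; the last joint's range is limited). The gripper opens to 88 mm and grips with 3 to 60 N. Pads are 19 mm wide; open, the fingers measure 130 mm over their backs; the gripper's body (78 mm by 193 mm) begins 47 mm behind the grasp point.
Start: joints at [86.809, 20.546, 0.682, 0, -70.136, -16.507], TCP at [0.228, 0.635, 0.246] pointing down, gripper open.
Joint ranges: [-176.03, 176.03], [-82.01, 121.73], [-58.28, 71.71], [-173.87, 95.51], [-174.79, -0.11], [-173.66, 173.66]. Speed limits (degrees/s): [136.94, 136.94, 172.46, 180, 180, 180].

## Interface

Orientations are given as [roll, pitch, yaw] about the fixed x, y, z axes, in that order (R = Rz(yaw) Ry(pitch) Rx(roll)).
In Python, from plant import get_obs, snapshot, close_job, spot_in, spot_point gives the robot as it stands.
- The arm moves only by the tool play_rows, never from a script. Its argument "plan" is a list of rows, each a list of 6 numbers: the shift along the tool's x, y, z in cm, then the turn, a rotation vector about the tool's x, y, z in degrees. A call has 1 to 20 rows; each row shifts and turns the commanded pose from where the row before left it, along the tool's axes as they then stand; what a row does not reach is not made up. A row lasts 1/12 s, in which the tool goes at most 41.7 mm and 7.16 degrees, less where a joint would pass 70% of its speed; a pose out of reach is approached as far as the arm can. A call is refused whole if a number of a shift passes 4.17 or a number of a turn 7.16, either way. A call with a gripper value outside its range is refused whole. "grip" is the finger opening in cm, from 0 to 8.76, set as the call begins (left out, the last holds). The fingers move at their own pace and stop on an object; the grip force is fixed at half the most. Time passes only in rows, so rows that do not move let the fingers close. It gives the time, the measured TCP pose, the force, the opening and the grip force at its end, in the units of the state.
- get_obs(): the state, without advancing time (a new reading comes with each control period).
- snapshot(name): name is "scene" or "top" or "wrist"; returns a dict with "frame" (480x640x3 uint8, red, green, blue), "fx", "fy", "cx", "cy" (pixels), "position" and "attitude" of the camera in the world. Camera axes: x right, y down, z forward; pixel columns grow to the right and rows downward; lengths in m; the calibration is good to about 2 mm. A picture is of the moment at which its call begins. There is no depth.
- close_job(): hands the job in; it is judged then, once.
Trained networks look in the newest picture that a camera, given by its name, has taken for a name from the list of things; names that differ only in an ending like _2 or _b are one class to them, and where a whole thing is asked for, a point or a joint stands for the part that bears it (a point fixed in the world has none). Each returns a list of dicts, best first, with "score" (0 to 1); they miss things now and then, are a little off and sometimes report something else, mostly with a low value. They report only what shows in the picture. A call takes as long as a camera call. They do not tell look-alikes from the thing itself.
- spot_in(camera, thing): "position" ([x, y, z] in m, in world coordinates, good to about 4 mm: the middle of the surface that is visible of it).
- spot_point(camera, thing): "position" ([x, y, z] in m, in world coordinates, good to about 4 mm: a listed point, or the origin of a listed thing).
The state is a dict: "clock": time; "joint_pos": joint angles; "qvel": joint speeds; "tau": joint torques, N m; "tool_pos": TCP position; "orientation": TCP orientation; "force": force on the tool from outside, world axes, zero at the start; "moment": the same for the moment, N m; "opening": finger opening in m; "gripper_force": force on a finger pad.
Only numpy, scipy, OpenCV 4.12 (cv2) and the standard library are available. Lean on these libraries where they do the work, as an engineer would, in place of code of your own. Each camera call takes 0.05 s, during which the arm holds its last target. There are 200 camera calls.

## Task

Sort the things in front of and beside the trays into the three trays: both small spice jars (white cap and orange-red cap) into the brown wooden tray, the small white and orange carton and the small yellow-gold tin into the green tray, and the dark steel-wool scourer into the blue tray. Stand the jars, the carton and the tin upright on the floor of their tray and lay the scourer on the floor of its tray, knocking nothing over, and let go of everything. The wide flat tin and the large white-lidded jar stay where they are.

Things in the scene. Friction and masses are not known exactly. Their poses are not given: they have to be found in the camera images.
- white_cap_jar_mid (a point): small clear spice jar with a white cap (dark blue mark on top) and a white and blue label, round, 47 mm across, 98 mm high, loose, about 0.11 kg. Stands upright on the worktop in front of or beside the trays. This point is its centre, half-way up; z up
- red_cap_jar_mid (a point): small spice jar with an orange-red cap and a dark label, round, 41 mm across, 105 mm high, loose, about 0.11 kg. Stands upright on the worktop in front of or beside the trays. This point is its centre, half-way up; z up
- carton_mid (a point): small white and orange carton with pictures of oranges, 30 mm (own x) by 80 mm (own y), body 49 mm high (a thin printed crest on top looks up to 58 mm), loose, about 0.05 kg. Stands upright on the worktop in front of or beside the trays, turned at most 35 degrees. This point is the centre of the body, 24.5 mm above its underside; x across its thin side, y along its length, z up
- yellow_tin_mid (a point): small tall tin with yellow-gold rims and a dark blue and yellow fruit label, round, 58 mm across, 72 mm high, loose, about 0.18 kg. Stands upright on the worktop in front of or beside the trays. This point is its centre, half-way up; z up
- scourer_mid (a point): dark grey steel-wool scourer, a rounded pad that looks 57 mm (own x) by 80 mm (own y) by 36 mm; its firm part is about 48 x 67 x 29 mm, loose, about 0.03 kg. Lies flat in front of or beside the trays, turned at most 35 degrees. This point is its centre, 15 mm above its underside; x across its shorter side, y along its longer side, z up
- spice_tray: brown wooden open tray, fixed, 140 mm (own x) by 175 mm (own y) outside, 32 mm high, walls and floor 5 mm (clear inside 130 x 165 mm). Origin: centre of its underside; x away from the robot, y along its longer side, z up. Turned at most 7 degrees; the trays stand side by side in any order. A wall cabinet hangs behind: underside 320 mm up, front about 130 mm beyond the tray centre; keep the wrist clear
- pantry_tray: green plastic open tray, fixed, 140 mm (own x) by 175 mm (own y) outside, 32 mm high, walls and floor 5 mm (clear inside 130 x 165 mm). Origin: centre of its underside; x away from the robot, y along its longer side, z up. Turned at most 7 degrees; the trays stand side by side in any order. A wall cabinet hangs behind: underside 320 mm up, front about 130 mm beyond the tray centre; keep the wrist clear
- sink_tray: blue plastic open tray, fixed, 140 mm (own x) by 175 mm (own y) outside, 32 mm high, walls and floor 5 mm (clear inside 130 x 165 mm). Origin: centre of its underside; x away from the robot, y along its longer side, z up. Turned at most 7 degrees; the trays stand side by side in any order. A wall cabinet hangs behind: underside 320 mm up, front about 130 mm beyond the tray centre; keep the wrist clear
- flat_tin_mid (a point): bystander, not to be moved: wide flat fish tin, silver with a teal label, round, 86 mm across, 40 mm high, loose. Stands upright on the worktop in front of or beside the trays. This point is its centre, half-way up; z up
- big_jar_mid (a point): bystander, not to be moved: large glass jar with a white lid and honey-coloured filling, round, 76 mm across, 103 mm high, loose. Stands upright on the worktop in front of or beside the trays. This point is its centre, half-way up; z up
Not all that is in view belongs to the job. Leave any purple look-alike of the part that bears red_cap_jar_mid alone.

How it is judged (in metres and radians):
At the end, for the whole second after the job is handed in: Spice jars in the brown, carton and yellow tin in the green, scourer in the blue tray, each standing on its floor (height within 8 mm, scourer 20), all but the scourer upright within 8 degrees; released, at rest; flat tin and big jar upright, within 30 mm of their start (x of white_cap_jar_mid in the frame of spice_tray between -0.057 and 0.057 m and y of white_cap_jar_mid in the frame of spice_tray between -0.0745 and 0.0745 m and z of white_cap_jar_mid in the frame of spice_tray between 0.046 and 0.062 m and angle between each of white_cap_jar_mid, red_cap_jar_mid, carton_mid, yellow_tin_mid, flat_tin_mid, big_jar_mid's own z axis and vertical below 0.15 rad and linear speed of each of white_cap_jar, red_cap_jar, carton, yellow_tin, scourer below 0.02 m/s and contact force between each of white_cap_jar, red_cap_jar, carton, yellow_tin, scourer and the fingers below 0.05 N and x of red_cap_jar_mid in the frame of spice_tray between -0.057 and 0.057 m and y of red_cap_jar_mid in the frame of spice_tray between -0.0745 and 0.0745 m and z of red_cap_jar_mid in the frame of spice_tray between 0.0495 and 0.0655 m and x of carton_mid in the frame of pantry_tray between -0.057 and 0.057 m and y of carton_mid in the frame of pantry_tray between -0.0745 and 0.0745 m and z of carton_mid in the frame of pantry_tray between 0.0215 and 0.0375 m and x of yellow_tin_mid in the frame of pantry_tray between -0.057 and 0.057 m and y of yellow_tin_mid in the frame of pantry_tray between -0.0745 and 0.0745 m and z of yellow_tin_mid in the frame of pantry_tray between 0.033 and 0.049 m and x of scourer_mid in the frame of sink_tray between -0.057 and 0.057 m and y of scourer_mid in the frame of sink_tray between -0.0745 and 0.0745 m and z of scourer_mid in the frame of sink_tray between 0.012 and 0.04 m and distance of each of flat_tin_mid, big_jar_mid from where it was at the start of the episode below 0.03 m); the robot touches nothing.
It fails at once if a jar, the tin or the carton is knocked over (angle between any of white_cap_jar_mid, red_cap_jar_mid, carton_mid, yellow_tin_mid, big_jar_mid's own z axis and vertical above 0.9 rad).
It fails at once if the flat tin or the big jar is pushed or carried away (distance of any of flat_tin_mid, big_jar_mid from where it was at the start of the episode above 0.03 m).
It also fails if it takes over 125 s, if anything falls off the work surface, if the arm or the gripper's body presses on something with over 40 N, if the wrist force passes 120 N, or if a joint passes its speed limit or range.

## Working session

There is one attempt and no reset: what is moved stays moved. The work goes in short steps, Python scripts to look and compute and a tool call to move; the robot and the scene stay as the last step left them, time stands still between calls to the robot, and variables do not carry over. Pictures are saved under pics/ and viewed, at most 15 in all, crops included, and the job is handed in when it is done.

Besides the shell and the picture viewer there is one more tool, called after "Request:" as name(argument=value, ...), one argument or row to a line, values as JSON. play_rows: Moves the arm, as the interface text tells. Its arguments: {"type":"object","properties":{"plan":{"type":"array","items":{"type":"array","items":{"type":"number"}}},"grip":{"type":"number"}},"required":["plan"]}

```bash
mkdir -p pics; ls; cat > h.py <<'E'
import numpy as np, cv2
from plant import *
T=["white_cap_jar_mid","red_cap_jar_mid","carton_mid","yellow_tin_mid","scourer_mid","spice_tray","pantry_tray","sink_tray","flat_tin_mid","big_jar_mid"]
def pic(cam,fn):
    s=snapshot(cam); cv2.imwrite(f"pics/{fn}.png",s["frame"][:,:,::-1]); return s
E
python3 - <<'E'
from h import *
o=get_obs(); print(o["clock"],o["tool_pos"],o["orientation"])
for c in ["top","scene"]:
    s=pic(c,c+"0"); print(c,s["fx"],s["fy"],s["cx"],s["cy"],s["position"],s["attitude"])
    for t in T:
        print(t,[(np.round(d["position"],3).tolist(),round(d["score"],2)) for d in spot_point(c,t)[:3]])
print(get_obs()["clock"])
E
```

```text
pics
0.0 [0.227393   0.63505619 0.24463306] [ 1.79905029e+02 -8.04108065e-03 -1.97051788e+01]
top 495.9877267409471 495.9877267409471 319.08800512628045 239.04687614160758 [-0.48193555 -0.25795061  1.30646159] [-141.19652217   -0.20936934  -70.62066186]
white_cap_jar_mid [([0.515, 0.405, 0.052], 0.54)]
red_cap_jar_mid [([0.405, 0.368, 0.054], 0.9), ([0.437, 0.535, 0.052], 0.54)]
carton_mid [([0.387, 0.255, 0.025], 0.58)]
yellow_tin_mid [([0.402, -0.373, 0.037], 0.83)]
scourer_mid [([0.515, -0.406, 0.014], 0.8)]
spice_tray [([0.547, -0.211, 0.001], 0.74)]
pantry_tray [([0.545, 0.006, -0.0], 0.71)]
sink_tray [([0.548, 0.234, -0.002], 0.89)]
flat_tin_mid [([0.4, -0.255, 0.019], 0.68)]
big_jar_mid [([0.38, -0.04, 0.048], 0.92)]
scene 549.3821333860211 549.3821333860211 329.6131179098988 236.46071979446486 [-0.55076353 -0.46753856  1.22749531] [-135.06127189   -0.8494043   -61.78679205]
white_cap_jar_mid [([0.513, 0.41, 0.05], 0.72)]
red_cap_jar_mid [([0.441, 0.536, 0.05], 0.62)]
carton_mid [([0.543, 0.007, 0.0], 0.75)]
yellow_tin_mid [([0.396, -0.375, 0.036], 0.82)]
scourer_mid [([0.513, -0.413, 0.013], 0.87)]
spice_tray [([0.544, -0.216, 0.001], 0.88)]
pantry_tray [([0.545, 0.004, 0.002], 0.95), ([0.516, 0.409, 0.048], 0.37)]
sink_tray [([0.545, 0.232, 0.001], 0.77)]
flat_tin_mid [([0.402, -0.259, 0.016], 0.68)]
big_jar_mid [([0.38, -0.039, 0.051], 0.79)]
1.1
```

View pics/top0.png

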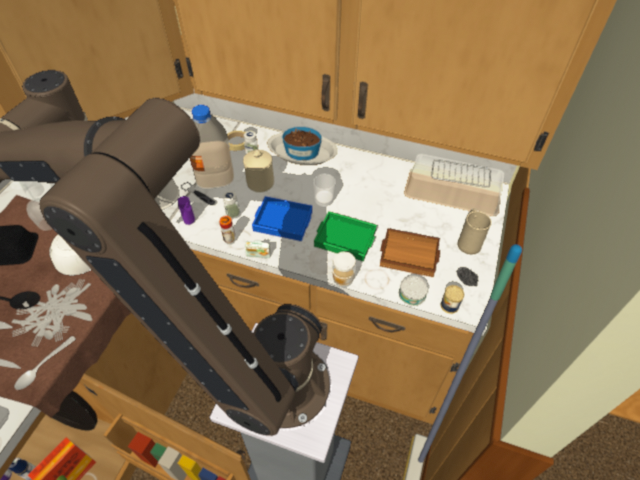

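```bash
python3 - <<'E'
from h import *
from scipy.spatial.transform import Rotation as R
s=snapshot("top")
M=R.from_euler('xyz',s["attitude"],degrees=True).as_matrix()
def px(p):
    q=M.T@(np.array(p)-s["position"]); return np.array([s["fx"]*q[0]/q[2]+s["cx"],s["fy"]*q[1]/q[2]+s["cy"]])
for n,p in dict(redA=(.405,.368,.054),redB=(.437,.535,.052),cart=(.387,.255,.025),sc=(.515,-.406,.014),white=(.515,.405,.05)).items(): print(n,px(p).round())
f=s["frame"][:,:,::-1]
out=[]
for p in [(.405,.368,.054),(.437,.535,.052),(.387,.255,.025),(.515,-.406,.014)]:
    u,v=px(p).astype(int); u=min(max(u,40),599); v=min(max(v,40),439); out.append(cv2.resize(f[v-40:v+40,u-40:u+40],(400,300) if 0 else (300,300),interpolation=cv2.INTER_CUBIC))
cv2.imwrite("pics/crop1.png",np.vstack([np.hstack(out[:2]),np.hstack(out[2:])]))
E
```

```text
redA [228. 230.]
redB [187. 211.]
cart [258. 249.]
sc [466. 276.]
white [232. 205.]
```

View pics/crop1.png

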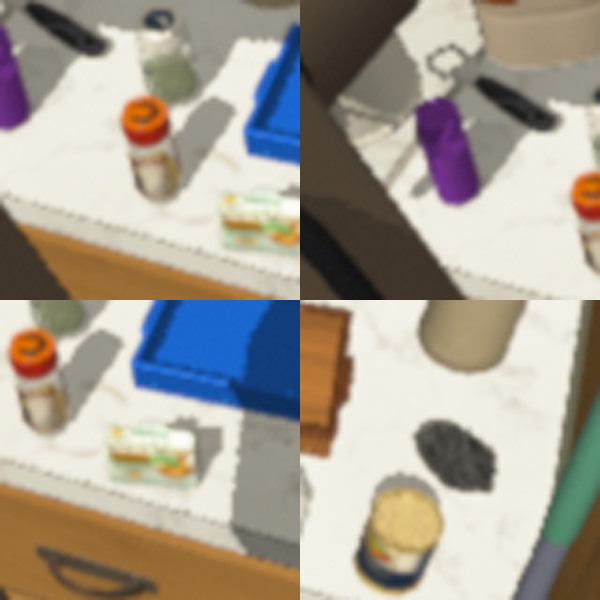

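Red-cap candidates in the top picture are (228,230), with an orange-red cap and dark/beige label, and (187,211), which is entirely purple. The crop confirms that (228,230) is the one meant and the purple look-alike stays. The picture also shows the white-cap jar at (232,205), carton (258,249), blue tray (282,219), green (346,235), brown (410,252), yellow tin (453,297) and scourer (467,276). The networks' positions agree with all of these.

Next I turn to yaw -90 and hover near the red jar.

Request:
play_rows(
  plan=[
    [0, 0, 0, 0, 0, 7.03],
    [0, 0, 0, 0, 0, 7.03],
    [0, 0, 0, 0, 0, 7.03],
    [0, 0, 0, 0, 0, 7.03],
    [0, 0, 0, 0, 0, 7.03],
    [0, 0, 0, 0, 0, 7.03],
    [0, 0, 0, 0, 0, 7.03],
    [0, 0, 0, 0, 0, 7.03],
    [0, 0, 0, 0, 0, 7.03],
    [0, 0, 0, 0, 0, 7.03],
    [2.67, -1.8, 0, 0, 0, 0],
    [2.67, -1.8, 0, 0, 0, 0],
    [2.67, -1.8, 0, 0, 0, 0],
    [2.67, -1.8, 0, 0, 0, 0],
    [2.67, -1.8, 0, 0, 0, 0],
    [2.67, -1.8, 0, 0, 0, 0],
    [2.67, -1.8, 0, 0, 0, 0],
    [2.67, -1.8, 0, 0, 0, 0],
    [2.67, -1.8, 0, 0, 0, 0],
    [2.67, -1.8, 0, 0, 0, 0],
  ],
  grip=8.7,
)

```text
clock: 2.82
tool_pos: [0.4082, 0.3671, 0.2459]
orientation: [-180.0, 0.0, -90.0]
force: [0.1, 0.4, -1.1]
opening: 0.0874
gripper_force: 0.0
```

```bash
cat >> h.py <<'E'
from scipy.spatial.transform import Rotation as R
def state():
    o=get_obs(); print("t",round(o["clock"],2),"tcp",np.round(o["tool_pos"],4),"rpy",np.round(o["orientation"],1),"open",round(o["opening"],4),"gf",round(o["gripper_force"],1)); return o
def to(p,o=None):
    o=o or get_obs(); d=R.from_euler('xyz',o["orientation"],degrees=True).as_matrix().T@(np.array(p)-o["tool_pos"]); print("to",p,"-> tool cm",np.round(d*100,2))
def look(c,ts):
    for t in ts: print(t,[(np.round(d["position"],3).tolist(),round(d["score"],2)) for d in spot_point(c,t)[:3]])
def px(s,p):
    M=R.from_euler('xyz',s["attitude"],degrees=True).as_matrix(); q=M.T@(np.array(p)-s["position"]); return [round(s["fx"]*q[0]/q[2]+s["cx"]),round(s["fy"]*q[1]/q[2]+s["cy"])]
def ground(s,u,v,z):
    M=R.from_euler('xyz',s["attitude"],degrees=True).as_matrix(); d=M@np.array([(u-s["cx"])/s["fx"],(v-s["cy"])/s["fy"],1]); k=(z-s["position"][2])/d[2]; return np.round(np.array(s["position"])+k*d,4)
E
python3 - <<'E'
from h import *
state(); s=pic("wrist","w1"); print(s["fx"],s["cx"],s["cy"],s["position"],s["attitude"]); look("wrist",T[:3]+["sink_tray"])
E
```

```text
t 2.82 tcp [0.4082 0.3671 0.2459] rpy [-180.    0.  -90.] open 0.0874 gf 0.0
432.1103875145196 319.613350712536 239.1026658424611 [0.40815263 0.28368343 0.38534542] [1.62286197e+02 9.39372281e-02 1.79965553e+02]
white_cap_jar_mid [([0.517, 0.407, 0.047], 0.7)]
red_cap_jar_mid [([0.408, 0.37, 0.053], 0.81), ([0.435, 0.538, 0.053], 0.57)]
carton_mid [([0.389, 0.253, 0.024], 0.73)]
sink_tray [([0.55, 0.231, 0.002], 0.82)]
```

View pics/w1.png

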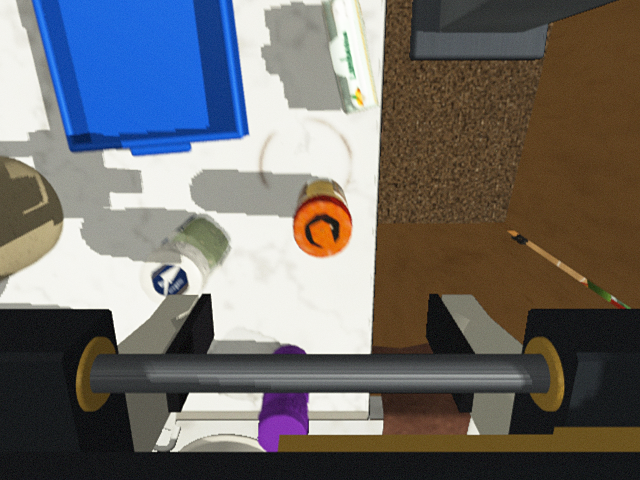

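The picture shows the red cap at (323,227), the white cap with its blue mark at (172,280), and the carton's top from (338,0) to (358,108). The purple look-alike is at (287,400). I compute positions from these pixels and the move to the red jar.

```bash
python3 - <<'E'
from h import *
s=snapshot("wrist")
print("red",ground(s,323,227,.105),"white",ground(s,172,280,.098))
a=ground(s,338,5,.05);b=ground(s,358,108,.05);print(a,b,np.degrees(np.arctan2(*(a-b)[:2])))
# tray wall yaw from blue tray right wall outer top edge
a=ground(s,234,0,.032);b=ground(s,248,136,.032);print("sink edge",a,b,np.degrees(np.arctan2(*(a-b)[:2])))
to([.407,.369,.07])
E
```

```text
red [0.4059 0.3661 0.105 ] white [0.5145 0.4077 0.098 ]
[0.3953 0.2216 0.05  ] [0.3796 0.2901 0.05  ] 167.09093571630038
sink edge [0.4705 0.2148 0.032 ] [0.4653 0.3116 0.032 ] 176.9250830693841
to [0.407, 0.369, 0.07] -> tool cm [ 0.    0.04 17.57]
```

Request:
play_rows(
  plan=[
    [0, 0.1, 2.9, 0, 0, 0],
    [0, 0, 2.9, 0, 0, 0],
    [0, 0, 2.9, 0, 0, 0],
    [0, 0, 2.9, 0, 0, 0],
    [0, 0, 2.9, 0, 0, 0],
    [0, 0, 2.9, 0, 0, 0],
    [0, 0, 0, 0, 0, 0],
    [0, 0, 0, 0, 0, 0],
  ],
)

```text
clock: 3.78
tool_pos: [0.4057, 0.3685, 0.0706]
orientation: [179.9, -0.2, -89.9]
force: [-0.3, 0.6, -0.4]
opening: 0.0869
gripper_force: 0.0
```

Request:
play_rows(
  plan=[
    [0, 0, 0, 0, 0, 0],
    [0, 0, 0, 0, 0, 0],
    [0, 0, 0, 0, 0, 0],
    [0, 0, 0, 0, 0, 0],
    [0, 0, 0, 0, 0, 0],
    [0, 0, 0, 0, 0, 0],
    [0, 0, 0, 0, 0, 0],
    [0, 0, 0, 0, 0, 0],
    [0, 0, 0, 0, 0, 0],
    [0, 0, 0, 0, 0, 0],
  ],
  grip=3.5,
)

```text
clock: 4.62
tool_pos: [0.4066, 0.3685, 0.0717]
orientation: [-180.0, 0.0, -90.0]
force: [-1.0, -0.2, 3.5]
opening: 0.0404
gripper_force: 30.0
```

Request:
play_rows(
  plan=[
    [0, 0, -2, 0, 0, 0],
    [0, 0, -4, 0, 0, 0],
    [0, 0, -4, 0, 0, 0],
    [0, 0, -4, 0, 0, 0],
    [1.5, -0.5, 0, 0, 0, 0],
    [2.9, -0.9, 0, 0, 0, 0],
    [3.2, -0.95, 0, 0, 0, 0],
    [3.2, -0.95, 0, 0, 0, 0],
    [3.2, -0.95, 0, 0, 0, 0],
    [3.2, -0.95, 0, 0, 0, 0],
    [3.2, -0.95, 0, 0, 0, 0],
    [3.2, -0.95, 0, 0, 0, 0],
    [3.2, -0.95, 0, 0, 0, 0],
    [3.2, -0.95, 0, 0, 0, 0],
    [3.2, -0.95, 0, 0, 0, 0],
    [3.2, -0.95, 0, 0, 0, 0],
    [3.2, -0.95, 0, 0, 0, 0],
    [3.2, -0.95, 0, 0, 0, 0],
    [2.4, -0.8, 0, 0, 0, 0],
    [1.5, -0.3, 0, 0, 0, 0],
  ],
)

```text
clock: 6.28
tool_pos: [0.5459, -0.101, 0.2109]
orientation: [180.0, -0.0, -90.1]
force: [1.1, 0.1, -1.3]
opening: 0.0406
gripper_force: 30.0
```

```bash
python3 - <<'E'
from h import *
state(); s=pic("wrist","w2"); look("wrist",["spice_tray","pantry_tray","yellow_tin_mid","flat_tin_mid","scourer_mid","red_cap_jar_mid"])
M=s["frame"]
E
```

```text
t 6.28 tcp [ 0.5459 -0.101   0.2109] rpy [180.   -0.  -90.1] open 0.0406 gf 30.0
spice_tray [([0.547, -0.211, -0.0], 0.62)]
pantry_tray []
yellow_tin_mid []
flat_tin_mid []
scourer_mid []
red_cap_jar_mid [([0.545, -0.103, 0.192], 0.9)]
```

View pics/w2.png

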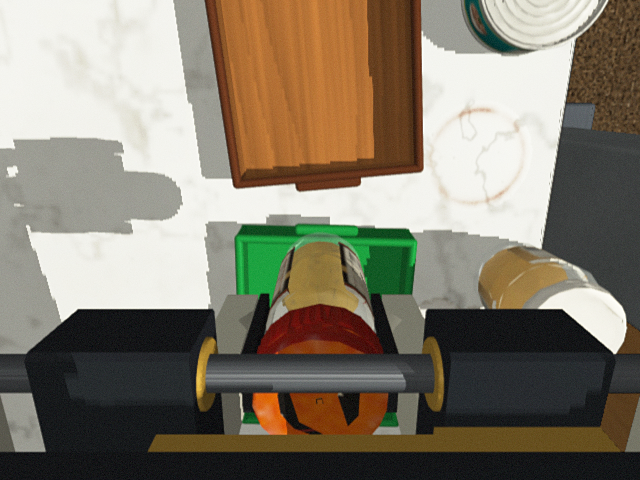

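The brown tray's near edge runs from (233,187) to (423,170), so it's turned about 4°. The jar is held upright, with the green tray beneath it and the big jar at (550,300). I place the red jar at the far end of the brown tray.

Request:
play_rows(
  plan=[
    [2, 0, 0, 0, 0, 0],
    [3.5, 0, 0, 0, 0, 0],
    [3.5, 0, 0, 0, 0, 0],
    [3.5, 0, 0, 0, 0, 0],
    [2.5, 0, 0, 0, 0, 0],
    [0, 0, 2.5, 0, 0, 0],
    [0, 0, 3.5, 0, 0, 0],
    [0, 0, 3, 0, 0, 0],
    [0, 0, 2, 0, 0, 0],
    [0, 0, 1, 0, 0, 0],
    [0, 0, 0.7, 0, 0, 0],
    [0, 0, 0.5, 0, 0, 0],
    [0, 0, 0, 0, 0, 0],
    [0, 0, 0, 0, 0, 0],
    [0, 0, 0, 0, 0, 0],
  ],
)

```text
clock: 7.88
tool_pos: [0.5464, -0.2485, 0.0809]
orientation: [-179.9, -0.0, -90.0]
force: [0.5, 0.1, -1.0]
opening: 0.0404
gripper_force: 30.0
```

Request:
play_rows(
  plan=[
    [0, 0, 0.2, 0, 0, 0],
    [0, 0, 0.15, 0, 0, 0],
    [0, 0, 0, 0, 0, 0],
    [0, 0, 0, 0, 0, 0],
  ],
)

```text
clock: 8.22
tool_pos: [0.546, -0.2487, 0.0767]
orientation: [-179.9, -0.0, -90.0]
force: [0.5, 0.3, 3.8]
opening: 0.0405
gripper_force: 30.0
```

Request:
play_rows(
  plan=[
    [0, 0, 0, 0, 0, 0],
    [0, 0, 0, 0, 0, 0],
    [0, 0, 0, 0, 0, 0],
    [0, 0, 0, 0, 0, 0],
    [0, 0, -1, 0, 0, 0],
    [0, 0, -3, 0, 0, 0],
    [0, 0, -4, 0, 0, 0],
    [0, 0, -4, 0, 0, 0],
    [0, 0, -2, 0, 0, 0],
  ],
  grip=6.5,
)

```text
clock: 8.97
tool_pos: [0.5471, -0.2492, 0.2222]
orientation: [-179.7, -0.1, -90.0]
force: [1.2, 0.3, 0.3]
opening: 0.0649
gripper_force: 0.0
```

```bash
python3 - <<'E'
from h import *
state(); s=snapshot("wrist"); look("wrist",["red_cap_jar_mid"]+T[3:5]+["flat_tin_mid"])
s=snapshot("top"); look("top",["red_cap_jar_mid"])
to([.515,.407,.215])
E
```

```text
t 8.97 tcp [ 0.5471 -0.2492  0.2222] rpy [-1.797e+02 -1.000e-01 -9.000e+01] open 0.0649 gf 0.0
red_cap_jar_mid []
yellow_tin_mid [([0.397, -0.373, 0.039], 0.83)]
scourer_mid []
flat_tin_mid [([0.4, -0.26, 0.02], 0.89)]
red_cap_jar_mid [([0.546, -0.248, 0.061], 0.89), ([0.436, 0.538, 0.052], 0.56)]
to [0.515, 0.407, 0.215] -> tool cm [-6.553e+01  2.990e+00  4.000e-02]
```

```bash
python3 - <<'E'
from h import *
s=pic("wrist","w3"); print(px(s,[.399,-.374,.072]),px(s,[.514,-.41,.03])); to([.399,-.374,.046])
print("tin top",[ (u,v,ground(s,u,v,.072)) for u,v in [px(s,[.399,-.374,.072])]])
E
```

```text
[566, 26] [366, -23]
to [0.399, -0.374, 0.046] -> tool cm [12.57 14.55 16.91]
tin top [(566, 26, array([ 0.3987, -0.374 ,  0.072 ]))]
```

View pics/w3.png

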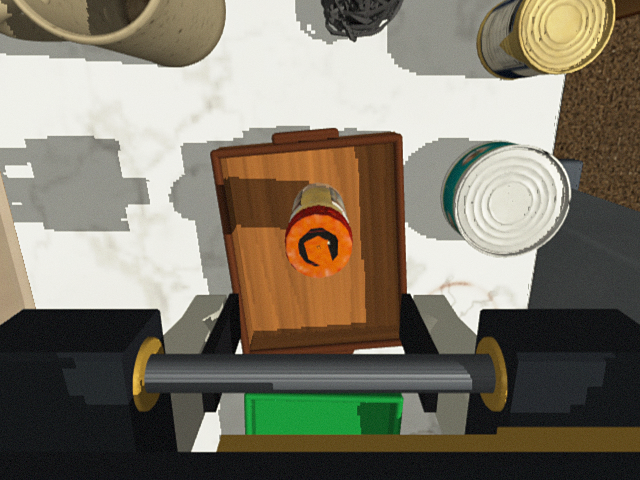

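The red jar stands upright in the brown tray, cap at (318,244). The tin's top is at (567,27), as the network says, and the scourer is partly visible at (360,10). I go over the tin and look at the scourer from there.

Request:
play_rows(
  plan=[
    [1.5, 1.8, 0, 0, 0, 0],
    [2.5, 2.9, 0, 0, 0, 0],
    [2.5, 2.9, 0, 0, 0, 0],
    [2.5, 2.9, 0, 0, 0, 0],
    [2.5, 2.9, 0, 0, 0, 0],
    [1, 1.2, 0, 0, 0, 0],
    [0, 0, 0, 0, 0, 0],
  ],
  grip=8.7,
)

```text
clock: 9.95
tool_pos: [0.3965, -0.375, 0.2152]
orientation: [179.9, 0.0, -90.2]
force: [0.4, 1.2, -0.4]
opening: 0.087
gripper_force: 0.0
```

```bash
python3 - <<'E'
from h import *
s=pic("wrist","w4"); look("wrist",T[3:5]);print(px(s,[.399,-.374,.072]),px(s,[.514,-.41,.015])); to([.399,-.374,.046])
E
```

```text
yellow_tin_mid []
scourer_mid [([0.513, -0.404, 0.01], 0.97)]
[316, 231] [169, 167]
to [0.399, -0.374, 0.046] -> tool cm [ 0.06  0.03 16.95]
```

View pics/w4.png

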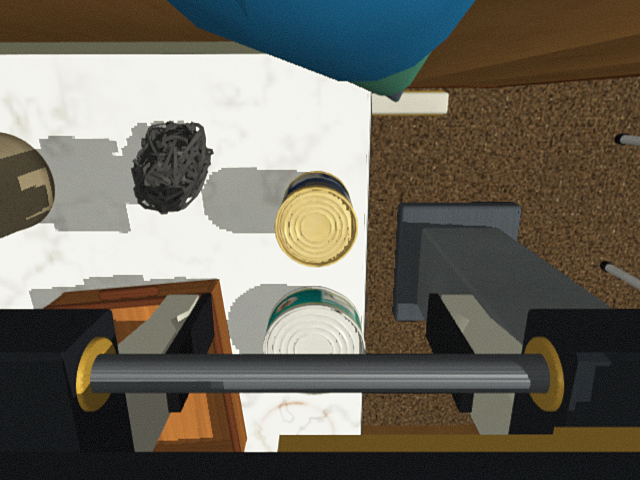

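The tin's top is centred at (316,226), as predicted at (316,231). The scourer is at (172,167) with its long side along the line from (150,210) to (192,122). A blue pole at (330,40) looms close to the camera, so I check it in the scene camera before going down.

```bash
python3 - <<'E'
from h import *
s=pic("scene","s4"); print(px(s,[.397,-.375,.215]))
w=snapshot("wrist"); print(w["position"]); a=ground(w,150,208,.018); b=ground(w,190,124,.018); print("scourer axis",a,b,(a+b)/2,np.degrees(np.arctan2(*(a-b)[:2])))
print([ground(w,u,v,.018) for u,v in [(133,170),(212,160)]])
E
```

```text
[474, 276]
[ 0.40007459 -0.45661234  0.35504796]
scourer axis [ 0.5361 -0.3752  0.018 ] [ 0.4981 -0.4403  0.018 ] [ 0.5171  -0.40775  0.018  ] 30.272851156447242
[array([ 0.5457, -0.4056,  0.018 ]), array([ 0.4835, -0.4133,  0.018 ])]
```

View pics/s4.png

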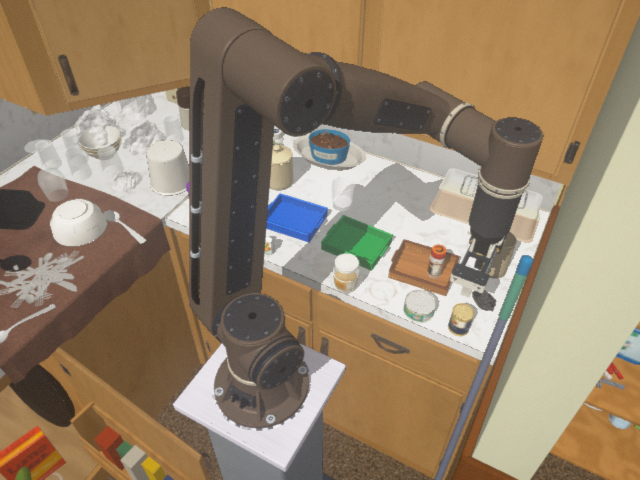

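```bash
python3 - <<'E'
from h import *
S=[snapshot("top"),snapshot("scene")]
def tri(uvs):
    A=np.zeros((3,3));b=np.zeros(3)
    for s,(u,v) in zip(S,uvs):
        M=R.from_euler('xyz',s["attitude"],degrees=True).as_matrix(); d=M@np.array([(u-s["cx"])/s["fx"],(v-s["cy"])/s["fy"],1]); d/=np.linalg.norm(d); P=np.eye(3)-np.outer(d,d); A+=P;b+=P@s["position"]
    return np.linalg.solve(A,b)
print("pole tip",tri([(516,250),(526,260)]),"colour change",tri([(490,325),(496,345)]))
E
```

```text
pole tip [ 0.38902208 -0.47349033  0.33253497] colour change [ 0.29150066 -0.47917323  0.12772713]
```

The pole tip is at about (0.39,-0.473,0.33), close to the camera's descent path. Turning the hand half round away from it (j6 to -137, within range) keeps it well clear. I also locate the tan canister near the scourer.

```bash
python3 - <<'E'
from h import *
w=snapshot("wrist")
print("w4 canister right edge at base",ground(w,53,190,0.0),"left lower",ground(w,20,234,0.0), "counter end",ground(w,100,52,0))
i=cv2.imread("pics/top0.png")[190:330,380:560]; cv2.imwrite("pics/crop2.png",cv2.resize(i,(720,560),interpolation=cv2.INTER_CUBIC))
s=snapshot("top")
for x in (.62,.65,.68): print(x,px(s,[x,-.4,0]),px(s,[x,-.4,.1]))
E
```

```text
w4 canister right edge at base [ 0.6229 -0.3858  0.    ] left lower [ 0.6585 -0.3474  0.    ] counter end [ 0.5674 -0.4918  0.    ]
0.62 [469, 253] [476, 234]
0.65 [470, 246] [478, 227]
0.68 [471, 240] [479, 220]
```

View pics/crop2.png

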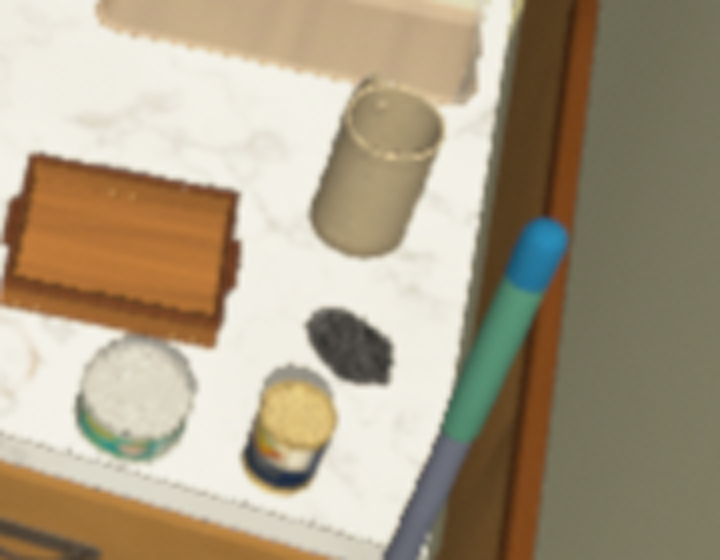

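Request:
play_rows(
  plan=[
    [-2, 0, 0, 0, 0, 0],
    [-3.7, 0, 0, 0, 0, 0],
    [-3.7, 0, 0, 0, 0, 0],
    [-3.6, 0, 0, 0, 0, 0],
    [0, 0, 0, 0, 0, 7],
    [0, 0, 0, 0, 0, 7],
    [0, 0, 0, 0, 0, 7],
    [0, 0, 0, 0, 0, 7],
    [0, 0, 0, 0, 0, 7],
    [0, 0, 0, 0, 0, 7],
    [0, 0, 0, 0, 0, 7],
    [0, 0, 0, 0, 0, 7],
    [0, 0, 0, 0, 0, 7],
    [0, 0, 0, 0, 0, 7],
    [0, 0, 0, 0, 0, 7],
    [0, 0, 0, 0, 0, 7],
    [0, 0, 0, 0, 0, 6],
  ],
)

```text
clock: 11.82
tool_pos: [0.3998, -0.2432, 0.2161]
orientation: [-180.0, 0.0, 179.7]
force: [-0.2, 0.2, -0.5]
opening: 0.087
gripper_force: 0.0
```

Request:
play_rows(
  plan=[
    [0, 0, 0, 0, 0, 7],
    [0, 0, 0, 0, 0, 7],
    [0, 0, 0, 0, 0, 7],
    [0, 0, 0, 0, 0, 7],
    [0, 0, 0, 0, 0, 7],
    [0, 0, 0, 0, 0, 7],
    [0, 0, 0, 0, 0, 7],
    [0, 0, 0, 0, 0, 7],
    [0, 0, 0, 0, 0, 7],
    [0, 0, 0, 0, 0, 7],
    [0, 0, 0, 0, 0, 7],
    [0, 0, 0, 0, 0, 7],
    [0, 0, 0, 0, 0, 6],
    [0, 0, 0, 0, 0, 0],
  ],
)

```text
clock: 12.98
tool_pos: [0.3998, -0.2432, 0.2161]
orientation: [180.0, 0.0, 89.9]
force: [0.5, -0.9, -0.3]
opening: 0.0872
gripper_force: 0.0
```

```bash
python3 - <<'E'
from h import *
o=state(); print(o["joint_pos"]); to([.399,-.374,.046])
E
```

```text
t 12.98 tcp [ 0.3998 -0.2432  0.2161] rpy [180.    0.   89.9] open 0.0872 gf 0.0
[-7.11748547e+00  2.03808236e+00 -2.69793549e+01 -3.08746585e-04
 -6.09756470e+01 -1.72958987e+02]
to [0.399, -0.374, 0.046] -> tool cm [-13.08  -0.06  17.01]
```

Request:
play_rows(
  plan=[
    [-2, 0, 0, 0, 0, 0],
    [-3.7, 0, 0, 0, 0, 0],
    [-3.7, 0, 0, 0, 0, 0],
    [-2.7, 0, 0, 0, 0, 0],
    [-1, 0, 0, 0, 0, 0],
    [0, 0, 2, 0, 0, 0],
    [0, 0, 3, 0, 0, 0],
    [0, 0, 3, 0, 0, 0],
    [0, 0, 3, 0, 0, 0],
    [0, 0, 3, 0, 0, 0],
    [0, 0, 2, 0, 0, 0],
    [0, 0, 1, 0, 0, 0],
    [0, 0, 0, 0, 0, 0],
    [0, 0, 0, 0, 0, 0],
  ],
)

```text
clock: 14.15
tool_pos: [0.4, -0.3745, 0.0464]
orientation: [-180.0, 0.0, 90.1]
force: [-0.2, -0.2, 0.8]
opening: 0.0871
gripper_force: 0.0
```

Request:
play_rows(
  plan=[
    [0, 0, 0, 0, 0, 0],
    [0, 0, 0, 0, 0, 0],
    [0, 0, 0, 0, 0, 0],
    [0, 0, 0, 0, 0, 0],
    [0, 0, 0, 0, 0, 0],
    [0, 0, 0, 0, 0, 0],
    [0, 0, 0, 0, 0, 0],
    [0, 0, 0, 0, 0, 0],
  ],
  grip=5.2,
)

```text
clock: 14.82
tool_pos: [0.3997, -0.3746, 0.0466]
orientation: [180.0, 0.0, 90.0]
force: [-1.1, 2.2, 6.8]
opening: 0.0572
gripper_force: 30.0
```

Request:
play_rows(
  plan=[
    [0, 0, -2, 0, 0, 0],
    [0, 0, -3.5, 0, 0, 0],
    [0, 0, -4, 0, 0, 0],
    [0, 0, -4, 0, 0, 0],
    [0, 0, -3, 0, 0, 0],
    [2, 0, 0, 0, 0, 0],
    [3.5, 0, 0, 0, 0, 0],
    [3.5, 0, 0, 0, 0, 0],
    [3.5, 0, 0, 0, 0, 0],
    [0.5, 0, 0, 0, 0, -5],
    [0, 0, 0, 0, 0, -7],
    [0, 0, 0, 0, 0, -7],
    [0, 0, 0, 0, 0, -7],
    [0, 0, 0, 0, 0, -7],
    [0, 0, 0, 0, 0, -7],
    [0, 0, 0, 0, 0, -7],
    [0, 0, 0, 0, 0, -7],
    [0, 0, 0, 0, 0, -7],
    [0, 0, 0, 0, 0, -7],
  ],
)

```text
clock: 16.4
tool_pos: [0.3992, -0.2444, 0.2107]
orientation: [180.0, -0.0, 158.3]
force: [0.8, 0.9, -1.5]
opening: 0.0567
gripper_force: 30.0
```

Request:
play_rows(
  plan=[
    [0, 0, 0, 0, 0, -7],
    [0, 0, 0, 0, 0, -7],
    [0, 0, 0, 0, 0, -7],
    [0, 0, 0, 0, 0, -7],
    [0, 0, 0, 0, 0, -7],
    [0, 0, 0, 0, 0, -7],
    [0, 0, 0, 0, 0, -7],
    [0, 0, 0, 0, 0, -7],
    [0, 0, 0, 0, 0, -7],
    [0, 0, 0, 0, 0, -7],
    [0, 0, 0, 0, 0, -7],
    [0, 0, 0, 0, 0, -7],
    [0, 0, 0, 0, 0, -7],
    [0, 0, 0, 0, 0, -7],
    [0, 0, 0, 0, 0, -7],
    [0, 0, 0, 0, 0, -7],
    [0, 0, 0, 0, 0, 0],
  ],
)

```text
clock: 17.82
tool_pos: [0.3993, -0.2444, 0.2108]
orientation: [180.0, 0.0, -89.7]
force: [-0.4, 0.3, -1.2]
opening: 0.0566
gripper_force: 30.0
```

```bash
python3 - <<'E'
from h import *
o=state(); s=snapshot("top"); look("top",["yellow_tin_mid","pantry_tray"]); to([.545,-.036,.21])
E
```

```text
t 17.82 tcp [ 0.3993 -0.2444  0.2108] rpy [180.    0.  -89.7] open 0.0566 gf 30.0
yellow_tin_mid [([0.397, -0.244, 0.2], 0.55)]
pantry_tray [([0.543, 0.003, -0.004], 0.82)]
to [0.545, -0.036, 0.21] -> tool cm [-20.91 -14.47   0.09]
```

Request:
play_rows(
  plan=[
    [-1.5, -1, 0, 0, 0, 0],
    [-3, -2.1, 0, 0, 0, 0],
    [-3.3, -2.3, 0, 0, 0, 0],
    [-3.3, -2.3, 0, 0, 0, 0],
    [-3.3, -2.3, 0, 0, 0, 0],
    [-3.2, -2.2, 0, 0, 0, 0],
    [-2.3, -1.6, 0, 0, 0, 0],
    [-1, -0.7, 0, 0, 0, 0],
    [0, 0, 2, 0, 0, 0],
    [0, 0, 3, 0, 0, 0],
    [0, 0, 3.5, 0, 0, 0],
    [0, 0, 3.5, 0, 0, 0],
    [0, 0, 2, 0, 0, 0],
    [0, 0, 1.1, 0, 0, 0],
    [0, 0, 0.5, 0, 0, 0],
    [0, 0, 0.2, 0, 0, 0],
    [0, 0, 0, 0, 0, 0],
    [0, 0, 0, 0, 0, 0],
  ],
)

```text
clock: 19.47
tool_pos: [0.5452, -0.0355, 0.054]
orientation: [-179.9, 0.0, -90.0]
force: [-0.2, 0.6, -0.6]
opening: 0.0569
gripper_force: 30.0
```

Request:
play_rows(
  plan=[
    [0, 0, 0.15, 0, 0, 0],
    [0, 0, 0.1, 0, 0, 0],
    [0, 0, 0, 0, 0, 0],
    [0, 0, 0, 0, 0, 0],
  ],
)

```text
clock: 19.8
tool_pos: [0.5452, -0.0354, 0.0516]
orientation: [-179.9, 0.0, -90.0]
force: [-1.6, 0.4, 8.1]
opening: 0.057
gripper_force: 30.0
```

Request:
play_rows(
  plan=[
    [0, 0, 0, 0, 0, 0],
    [0, 0, 0, 0, 0, 0],
    [0, 0, 0, 0, 0, 0],
    [0, 0, 0, 0, 0, 0],
    [0, 0, -1, 0, 0, 0],
    [0, 0, -3, 0, 0, 0],
    [0, 0, -4, 0, 0, 0],
    [0, 0, -4, 0, 0, 0],
    [0, 0, -3, 0, 0, 0],
    [-2, 1.1, 0, 0, 0, 0],
    [-3.4, 1.8, 0, 0, 0, 0],
    [-3.4, 1.8, 0, 0, 0, 0],
    [-3.4, 1.8, 0, 0, 0, 0],
    [-3.4, 1.8, 0, 0, 0, 0],
    [-3.4, 1.8, 0, 0, 0, 0],
    [-3.4, 1.9, 0, 0, 0, 0],
    [-3.4, 1.9, 0, 0, 0, 0],
    [-3.2, 1.8, 0, 0, 0, 0],
    [0, 0, 0, 0, 0, -6.5],
    [0, 0, 0, 0, 0, -6.5],
  ],
  grip=7.2,
)

```text
clock: 21.47
tool_pos: [0.3864, 0.2564, 0.2014]
orientation: [-180.0, 0.0, -76.5]
force: [0.4, -1.1, 0.1]
opening: 0.0719
gripper_force: 0.0
```

```bash
python3 - <<'E'
from h import *
o=state(); s=pic("wrist","w5"); look("wrist",["carton_mid","yellow_tin_mid"]); to([.388,.255,.03])
for y,z in ((-.04,.049),(.04,.049)):
    c=np.radians(13); print(px(s,[.388-y*np.sin(c),.255+y*np.cos(c),z]))
s=snapshot("top"); look("top",["yellow_tin_mid"])
E
```

```text
t 21.47 tcp [0.3864 0.2564 0.2014] rpy [-180.     0.   -76.5] open 0.0719 gf 0.0
carton_mid [([0.388, 0.251, 0.025], 0.97)]
yellow_tin_mid []
to [0.388, 0.255, 0.03] -> tool cm [-0.02 -0.06 17.11]
[319, 166]
[318, 276]
yellow_tin_mid [([0.548, -0.032, 0.043], 0.92)]
```

View pics/w5.png

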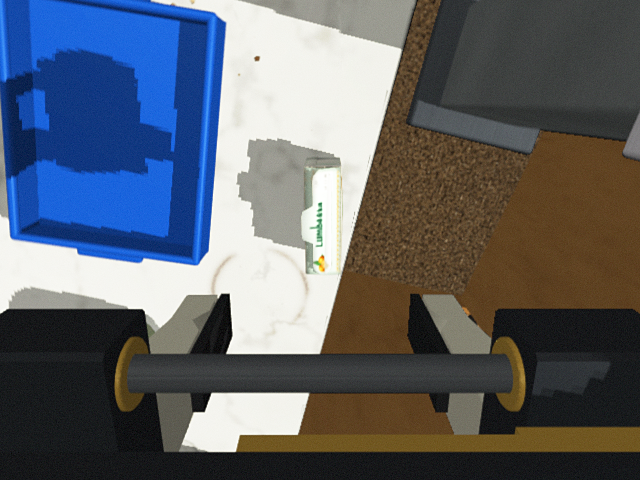

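The carton stands upright at (323,218), long side vertical in the picture, so the hand is aligned with its thin side. I go down and grip it.

Request:
play_rows(
  plan=[
    [0.3, -0.1, 2, 0, 0, 0],
    [0, 0, 3.5, 0, 0, 0],
    [0, 0, 3.5, 0, 0, 0],
    [0, 0, 3.5, 0, 0, 0],
    [0, 0, 2.5, 0, 0, 0],
    [0, 0, 1.5, 0, 0, 0],
    [0, 0, 0.6, 0, 0, 0],
    [0, 0, 0, 0, 0, 0],
    [0, 0, 0, 0, 0, 0],
  ],
)

```text
clock: 22.47
tool_pos: [0.3897, 0.2518, 0.03]
orientation: [-180.0, -0.0, -77.1]
force: [1.5, -0.5, 0.5]
opening: 0.0719
gripper_force: 0.0
```

Request:
play_rows(
  plan=[
    [0, 0, 0, 0, 0, 0],
    [0, 0, 0, 0, 0, 0],
    [0, 0, 0, 0, 0, 0],
    [0, 0, 0, 0, 0, 0],
    [0, 0, 0, 0, 0, 0],
    [0, 0, 0, 0, 0, 0],
    [0, 0, 0, 0, 0, 0],
    [0, 0, 0, 0, 0, 0],
    [0, 0, 0, 0, 0, 0],
  ],
  grip=2.5,
)

```text
clock: 23.22
tool_pos: [0.3891, 0.2518, 0.0296]
orientation: [180.0, -0.0, -77.0]
force: [-2.1, 0.3, 2.6]
opening: 0.0286
gripper_force: 30.0
```

Request:
play_rows(
  plan=[
    [0, 0, -2, 0, 0, 0],
    [0, 0, -4, 0, 0, 0],
    [0, 0, -4, 0, 0, 0],
    [0, 0, -4, 0, 0, 0],
    [0, 0, -2, 0, 0, 6.5],
    [0, 0, 0, 0, 0, 6.5],
    [1.7, -2.2, 0, 0, 0, 0],
    [2.1, -2.7, 0, 0, 0, 0],
    [2.1, -2.7, 0, 0, 0, 0],
    [2.1, -2.7, 0, 0, 0, 0],
    [2.1, -2.7, 0, 0, 0, 0],
    [2.1, -2.6, 0, 0, 0, 0],
    [0, 0, 0, 0, 0, 0],
  ],
)

```text
clock: 24.3
tool_pos: [0.5484, 0.1268, 0.1887]
orientation: [180.0, -0.1, -90.2]
force: [1.1, 0.5, -0.3]
opening: 0.0285
gripper_force: 30.0
```

```bash
python3 - <<'E'
from h import *
o=state(); s=pic("wrist","w6"); look("wrist",["carton_mid","yellow_tin_mid","pantry_tray"]); print(s["position"],s["attitude"])
E
```

```text
t 24.3 tcp [0.5484 0.1268 0.1887] rpy [ 1.80e+02 -1.00e-01 -9.02e+01] open 0.0285 gf 30.0
carton_mid []
yellow_tin_mid []
pantry_tray [([0.544, 0.008, -0.001], 0.87)]
[0.54823206 0.04361645 0.32833618] [1.62395224e+02 6.27813680e-02 1.79782571e+02]
```

View pics/w6.png

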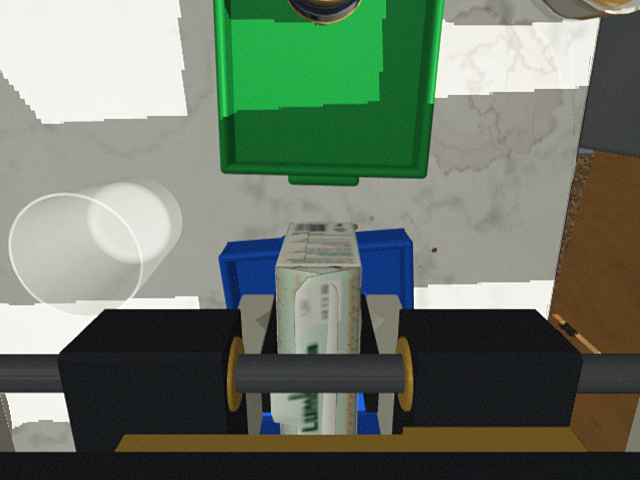

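```bash
python3 - <<'E'
from h import *
s=snapshot("wrist")
g=lambda u,v,z:print((u,v,z),ground(s,u,v,z))
print("tray edge");g(220,172,.032);g(428,178,.032);g(232,165,.032);g(415,166,.032)
print("tin near bottom/ at 5mm");g(322,24,.005)
print("carton end bottom, top");g(320,224,.159);g(318,267,.208)
print("tray sides");g(219,20,.032);g(438,20,.032)
E
```

```text
tray edge
(220, 172, 0.032) [0.6133 0.0925 0.032 ]
(428, 178, 0.032) [0.4702 0.0968 0.032 ]
(232, 165, 0.032) [0.6048 0.0877 0.032 ]
(415, 166, 0.032) [0.4797 0.0885 0.032 ]
tin near bottom/ at 5mm
(322, 24, 0.005) [ 0.5432 -0.0037  0.005 ]
carton end bottom, top
(320, 224, 0.159) [0.5447 0.094  0.159 ]
(318, 267, 0.208) [0.5453 0.0936 0.208 ]
tray sides
(219, 20, 0.032) [ 0.6072 -0.0018  0.032 ]
(438, 20, 0.032) [ 0.4714 -0.0017  0.032 ]
```

The green tray's near edge is at (220,172)–(428,178), the tin stands with its near rim at (322,24), and the carton is held upright with its far end at row 224. The free space in y is -0.004 to 0.088, and the carton centre is 7 mm beyond the TCP, so I aim for TCP y = 0.035.

Request:
play_rows(
  plan=[
    [1.5, 0.1, 0, 0, 0, 0],
    [2.6, 0.1, 0, 0, 0, 0],
    [2.6, 0.1, 0, 0, 0, 0],
    [1.7, 0, 0, 0, 0, 0],
    [0.8, 0, 0, 0, 0, 0],
    [0, 0, 2, 0, 0, 0],
    [0, 0, 3.5, 0, 0, 0],
    [0, 0, 3.5, 0, 0, 0],
    [0, 0, 3, 0, 0, 0],
    [0, 0, 1.7, 0, 0, 0],
    [0, 0, 0.9, 0, 0, 0],
    [0, 0, 0.4, 0, 0, 0],
    [0, 0, 0, 0, 0, 0],
    [0, 0, 0, 0, 0, 0],
  ],
)

```text
clock: 25.72
tool_pos: [0.543, 0.0383, 0.0407]
orientation: [-179.9, 0.0, -90.0]
force: [-0.1, 0.3, -1.0]
opening: 0.0286
gripper_force: 30.0
```

Request:
play_rows(
  plan=[
    [0.3, 0, 0.1, 0, 0, 0],
    [0, 0, 0.2, 0, 0, 0],
    [0, 0, 0.2, 0, 0, 0],
    [0, 0, 0.1, 0, 0, 0],
    [0, 0, 0, 0, 0, 0],
    [0, 0, 0, 0, 0, 0],
  ],
)

```text
clock: 26.22
tool_pos: [0.5425, 0.0348, 0.0346]
orientation: [-179.9, 0.0, -90.0]
force: [-2.7, 0.0, 8.2]
opening: 0.0284
gripper_force: 30.0
```

Request:
play_rows(
  plan=[
    [0, 0, 0, 0, 0, 0],
    [0, 0, 0, 0, 0, 0],
    [0, 0, 0, 0, 0, 0],
    [0, 0, 0, 0, 0, 0],
    [0, 0, -1, 0, 0, 0],
    [0, 0, -3, 0, 0, 0],
    [0, 0, -4, 0, 0, 0],
    [0, 0, -4, 0, 0, 0],
    [0, 0, -4, 0, 0, 0],
    [0, 0, -2, 0, 0, 0],
    [-2, 0.2, 0, 0, 0, 0],
    [-4, 0.3, 0, 0, 0, 0],
    [-4, 0.3, 0, 0, 0, 0],
    [-4, 0.3, 0, 0, 0, 0],
    [-4, 0.3, 0, 0, 0, 0],
    [-4, 0.3, 0, 0, 0, 0],
    [-4, 0.3, 0, 0, 0, 0],
    [-4, 0.3, 0, 0, 0, 0],
    [-4, 0.3, 0, 0, 0, 0],
    [-3.2, 0.2, 0, 0, 0, 0],
  ],
  grip=4.6,
)

```text
clock: 27.88
tool_pos: [0.5135, 0.4094, 0.2143]
orientation: [-180.0, 0.0, -89.9]
force: [1.1, -0.4, -0.8]
opening: 0.0459
gripper_force: 0.0
```

Request:
play_rows(
  plan=[
    [0, 0, 0, 0, 0, 0],
    [0, 0, 0, 0, 0, 0],
    [0, 0, 0, 0, 0, 0],
  ],
  grip=8.7,
)

```text
clock: 28.13
tool_pos: [0.5138, 0.4066, 0.2137]
orientation: [180.0, -0.0, -90.0]
force: [-0.7, -1.0, -0.2]
opening: 0.061
gripper_force: 0.0
```

```bash
python3 - <<'E'
from h import *
o=state(); s=snapshot("wrist"); look("wrist",["white_cap_jar_mid"]); to([.515,.407,.068])
s=pic("top","t7"); look("top",["carton_mid","yellow_tin_mid","red_cap_jar_mid","big_jar_mid","flat_tin_mid"])
E
```

```text
t 28.13 tcp [0.5138 0.4066 0.2137] rpy [180.  -0. -90.] open 0.061 gf 0.0
white_cap_jar_mid []
to [0.515, 0.407, 0.068] -> tool cm [-0.12 -0.07 14.6 ]
carton_mid [([0.546, 0.041, 0.032], 0.89)]
yellow_tin_mid [([0.546, -0.033, 0.039], 0.78)]
red_cap_jar_mid [([0.546, -0.245, 0.058], 0.8)]
big_jar_mid [([0.382, -0.035, 0.05], 0.76)]
flat_tin_mid [([0.397, -0.257, 0.021], 0.83)]
```

The tan dispenser stands behind the white-cap jar, so I turn the hand to close along y with the camera towards the robot, then go down.

Request:
play_rows(
  plan=[
    [0, 0, 0, 0, 0, 7],
    [0, 0, 0, 0, 0, 7],
    [0, 0, 0, 0, 0, 7],
    [0, 0, 0, 0, 0, 7],
    [0, 0, 0, 0, 0, 7],
    [0, 0, 0, 0, 0, 7],
    [0, 0, 0, 0, 0, 7],
    [0, 0, 0, 0, 0, 7],
    [0, 0, 0, 0, 0, 7],
    [0, 0, 0, 0, 0, 7],
    [0, 0, 0, 0, 0, 7],
    [0, 0, 0, 0, 0, 7],
    [0, 0, 0, 0, 0, 6],
    [0, 0, 0, 0, 0, 0],
  ],
  grip=8.7,
)

```text
clock: 29.7
tool_pos: [0.5142, 0.4066, 0.2136]
orientation: [180.0, -0.0, 179.7]
force: [-0.2, 0.5, 0.5]
opening: 0.0872
gripper_force: 0.0
```

```bash
python3 - <<'E'
from h import *
o=state(); s=pic("wrist","w8"); look("wrist",["white_cap_jar_mid"]); to([.515,.407,.068]); print(px(s,[.515,.407,.098]))
E
```

```text
t 29.7 tcp [0.5142 0.4066 0.2136] rpy [180.   -0.  179.7] open 0.0872 gf 0.0
white_cap_jar_mid []
to [0.515, 0.407, 0.068] -> tool cm [-0.07  0.04 14.56]
[322, 242]
```

View pics/w8.png

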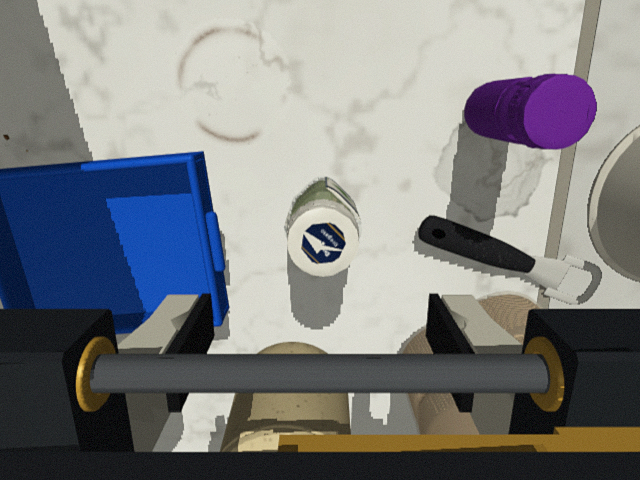

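The white cap is at (323,239), predicted (322,242), and the way down is clear of the dispenser.

Request:
play_rows(
  plan=[
    [0, 0, 2, 0, 0, 0],
    [0, 0, 3, 0, 0, 0],
    [0, 0, 3, 0, 0, 0],
    [0, 0, 3, 0, 0, 0],
    [0, 0, 2.2, 0, 0, 0],
    [0, 0, 1.3, 0, 0, 0],
    [0, 0, 0, 0, 0, 0],
    [0, 0, 0, 0, 0, 0],
  ],
)

```text
clock: 30.47
tool_pos: [0.5141, 0.4065, 0.0681]
orientation: [-179.9, -0.0, -179.9]
force: [1.0, -0.1, 0.5]
opening: 0.0873
gripper_force: 0.0
```

Request:
play_rows(
  plan=[
    [0, 0, 0, 0, 0, 0],
    [0, 0, 0, 0, 0, 0],
    [0, 0, 0, 0, 0, 0],
    [0, 0, 0, 0, 0, 0],
    [0, 0, 0, 0, 0, 0],
    [0, 0, 0, 0, 0, 0],
    [0, 0, 0, 0, 0, 0],
    [0, 0, 0, 0, 0, 0],
    [0, 0, 0, 0, 0, 0],
  ],
  grip=4.1,
)

```text
clock: 31.22
tool_pos: [0.5144, 0.4071, 0.0691]
orientation: [180.0, 0.0, -180.0]
force: [-2.0, 0.8, 5.2]
opening: 0.0528
gripper_force: 30.0
```

Request:
play_rows(
  plan=[
    [0, 0, 0, 0, 0, 0],
    [0, 0, 0, 0, 0, 0],
    [0, 0, 0, 0, 0, 0],
    [0, 0, -1, 0, 0, 0],
    [0, 0, -2, 0, 0, 0],
    [0, 0, 0, 0, 0, 0],
  ],
)

```text
clock: 31.72
tool_pos: [0.5154, 0.4078, 0.102]
orientation: [179.9, 0.2, -180.0]
force: [0.0, 0.9, -0.6]
opening: 0.0529
gripper_force: 30.0
```

```bash
python3 - <<'E'
from h import *
o=state(); s=pic("wrist","w9"); look("wrist",["white_cap_jar_mid"])
t=snapshot("scene"); look("scene",["white_cap_jar_mid"])
E
```

```text
t 31.72 tcp [0.5154 0.4078 0.102 ] rpy [ 179.9    0.2 -180. ] open 0.0529 gf 30.0
white_cap_jar_mid []
white_cap_jar_mid [([0.515, 0.408, 0.078], 0.63)]
```

View pics/w9.png

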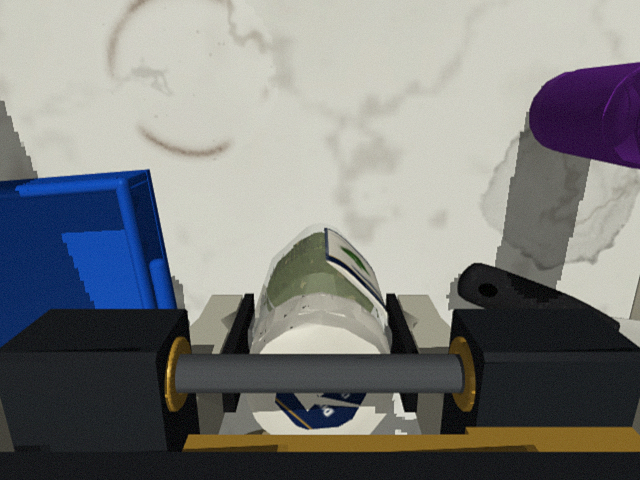

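The jar is held upright between the pads at (322,330), clear of the worktop. I lift, turn back to yaw -90 and carry it to the brown tray.

Request:
play_rows(
  plan=[
    [0, 0, -3, 0, 0, 0],
    [0, 0, -4, 0, 0, 0],
    [0, 0, -4, 0, 0, 0],
    [0, 0, -0.5, 0, 0, -6],
    [0, 0, 0, 0, 0, -7],
    [0, 0, 0, 0, 0, -7],
    [0, 0, 0, 0, 0, -7],
    [0, 0, 0, 0, 0, -7],
    [0, 0, 0, 0, 0, -7],
    [0, 0, 0, 0, 0, -7],
    [0, 0, 0, 0, 0, -7],
    [0, 0, 0, 0, 0, -7],
    [0, 0, 0, 0, 0, -7],
    [0, 0, 0, 0, 0, -7],
    [0, 0, 0, 0, 0, -7],
    [0, 0, 0, 0, 0, -7],
    [0, 0, 0, 0, 0, 0],
  ],
)

```text
clock: 33.33
tool_pos: [0.5138, 0.4064, 0.2124]
orientation: [179.9, -0.1, -89.7]
force: [-0.9, 0.3, 0.1]
opening: 0.0525
gripper_force: 30.0
```

Request:
play_rows(
  plan=[
    [1.5, -0.1, 0, 0, 0, 0],
    [3, -0.15, 0, 0, 0, 0],
    [3.4, -0.2, 0, 0, 0, 0],
    [3.4, -0.2, 0, 0, 0, 0],
    [3.4, -0.2, 0, 0, 0, 0],
    [3.4, -0.2, 0, 0, 0, 0],
    [3.4, -0.2, 0, 0, 0, 0],
    [3.4, -0.2, 0, 0, 0, 0],
    [3.4, -0.2, 0, 0, 0, 0],
    [3.4, -0.2, 0, 0, 0, 0],
    [3.4, -0.2, 0, 0, 0, 0],
    [3.4, -0.2, 0, 0, 0, 0],
    [3.4, -0.2, 0, 0, 0, 0],
    [3.4, -0.2, 0, 0, 0, 0],
    [3.4, -0.2, 0, 0, 0, 0],
    [3.2, -0.2, 0, 0, 0, 0],
    [2.4, -0.1, 0, 0, 0, 0],
    [1.2, 0, 0, 0, 0, 0],
    [0, 0, 0, 0, 0, 0],
  ],
)

```text
clock: 34.92
tool_pos: [0.5449, -0.1506, 0.2129]
orientation: [179.9, -0.0, -90.4]
force: [0.2, 0.2, -1.7]
opening: 0.0529
gripper_force: 30.0
```

```bash
python3 - <<'E'
from h import *
o=state(); s=snapshot("wrist"); look("wrist",["white_cap_jar_mid","red_cap_jar_mid","spice_tray"]); to([.546,-.163,.085])
E
```

```text
t 34.92 tcp [ 0.5449 -0.1506  0.2129] rpy [179.9  -0.  -90.4] open 0.0529 gf 30.0
white_cap_jar_mid []
red_cap_jar_mid []
spice_tray [([0.547, -0.215, -0.002], 0.81)]
to [0.546, -0.163, 0.085] -> tool cm [ 1.55 -0.05 12.84]
```

Request:
play_rows(
  plan=[
    [1, 0, 0, 0, 0, 0],
    [0.6, 0, 1, 0, 0, 0],
    [0, 0, 3, 0, 0, 0],
    [0, 0, 3.5, 0, 0, 0],
    [0, 0, 3, 0, 0, 0],
    [0, 0, 1.8, 0, 0, 0],
    [0, 0, 0.8, 0, 0, 0],
    [0, 0, 0.4, 0, 0, 0],
    [0, 0, 0, 0, 0, 0],
    [0, 0, 0, 0, 0, 0],
  ],
)

```text
clock: 35.95
tool_pos: [0.5466, -0.1642, 0.0795]
orientation: [-179.9, -0.0, -90.0]
force: [0.5, 0.9, -0.3]
opening: 0.0526
gripper_force: 30.0
```

Request:
play_rows(
  plan=[
    [0, 0, 0.2, 0, 0, 0],
    [0, 0, 0.1, 0, 0, 0],
    [0, 0, 0, 0, 0, 0],
    [0, 0, 0, 0, 0, 0],
  ],
)

```text
clock: 36.28
tool_pos: [0.546, -0.1642, 0.0761]
orientation: [-179.9, 0.0, -90.0]
force: [-0.1, -0.5, -0.9]
opening: 0.0521
gripper_force: 30.0
```

Request:
play_rows(
  plan=[
    [0, 0, 0.15, 0, 0, 0],
    [0, 0, 0.1, 0, 0, 0],
    [0, 0, 0, 0, 0, 0],
    [0, 0, 0, 0, 0, 0],
  ],
)

```text
clock: 36.62
tool_pos: [0.5461, -0.1643, 0.0741]
orientation: [-179.9, -0.0, -90.0]
force: [-1.0, 1.0, 7.9]
opening: 0.0526
gripper_force: 30.0
```

Request:
play_rows(
  plan=[
    [0, 0, 0, 0, 0, 0],
    [0, 0, 0, 0, 0, 0],
    [0, 0, 0, 0, 0, 0],
    [0, 0, 0, 0, 0, 0],
    [0, 0, -1, 0, 0, 0],
    [0, 0, -3, 0, 0, 0],
    [0, 0, -4, 0, 0, 0],
    [0, 0, -4, 0, 0, 0],
    [0, 0, -2, 0, 0, 0],
    [2, 1.2, 0, 0, 0, 0],
    [3, 1.9, 0, 0, 0, 0],
    [3, 1.9, 0, 0, 0, 0],
    [3, 1.9, 0, 0, 0, 0],
    [2.6, 1.7, 0, 0, 0, 0],
    [0, 0, 0, 0, 0, 7],
    [0, 0, 0, 0, 0, 7],
    [0, 0, 0, 0, 0, 7],
    [0, 0, 0, 0, 0, 7],
  ],
  grip=7.5,
)

```text
clock: 38.12
tool_pos: [0.4594, -0.3006, 0.2138]
orientation: [-180.0, 0.0, -118.4]
force: [0.6, -1.4, 0.6]
opening: 0.0749
gripper_force: 0.0
```

```bash
python3 - <<'E'
from h import *
o=state();print(o["joint_pos"].round(1)); s=snapshot("top"); look("top",["white_cap_jar_mid","red_cap_jar_mid"])
E
```

```text
t 38.12 tcp [ 0.4594 -0.3006  0.2138] rpy [-180.     0.  -118.4] open 0.0749 gf 0.0
[-12.7  10.1 -18.    0.  -61.9 -15.6]
white_cap_jar_mid [([0.543, -0.166, 0.055], 0.84)]
red_cap_jar_mid [([0.544, -0.25, 0.057], 0.65), ([0.434, 0.536, 0.052], 0.57)]
```

Request:
play_rows(
  plan=[
    [0, 0, 0, 0, 0, 7],
    [0, 0, 0, 0, 0, 7],
    [0, 0, 0, 0, 0, 7],
    [0, 0, 0, 0, 0, 7],
    [0, 0, 0, 0, 0, 7],
    [0, 0, 0, 0, 0, 7],
    [0, 0, 0, 0, 0, 7],
    [0, 0, 0, 0, 0, 7],
    [0, 0, 0, 0, 0, 7],
    [0, 0, 0, 0, 0, 7],
    [0, 0, 0, 0, 0, 7],
    [0, 0, 0, 0, 0, 7],
    [0, 0, 0, 0, 0, 7],
    [0, 0, 0, 0, 0, 7],
    [0, 0, 0, 0, 0, 7],
    [0, 0, 0, 0, 0, 7],
    [0, 0, 0, 0, 0, 7],
    [0, 0, 0, 0, 0, 7],
  ],
  grip=8.7,
)

```text
clock: 39.77
tool_pos: [0.4598, -0.3001, 0.2134]
orientation: [180.0, 0.0, 116.0]
force: [0.4, 0.3, -0.6]
opening: 0.087
gripper_force: 0.0
```

```bash
python3 - <<'E'
from h import *
o=state();print(o["joint_pos"].round(1))
E
```

```text
t 39.77 tcp [ 0.4598 -0.3001  0.2134] rpy [180.   0. 116.] open 0.087 gf 0.0
[ -12.7   10.1  -18.     0.   -61.9 -141.4]
```

Request:
play_rows(
  plan=[
    [0, 0, 0, 0, 0, 6.5],
    [0, 0, 0, 0, 0, 6.5],
    [0, 0, 0, 0, 0, 6.5],
    [0, 0, 0, 0, 0, 6.5],
    [-2.7, 1.2, 0, 0, 0, 0],
    [-3, 1.4, 0, 0, 0, 0],
    [-3, 1.4, 0, 0, 0, 0],
    [-2, 0.8, 0, 0, 0, 0],
    [0, 0, 2, 0, 0, 0],
    [0, 0, 3, 0, 0, 0],
    [0, 0, 3, 0, 0, 0],
    [0, 0, 3, 0, 0, 0],
    [0, 0, 0, 0, 0, 0],
    [0, 0, 0, 0, 0, 0],
  ],
)

```text
clock: 40.93
tool_pos: [0.5069, -0.4069, 0.1022]
orientation: [-179.8, -0.1, 90.2]
force: [-0.8, -1.1, 0.8]
opening: 0.0869
gripper_force: 0.0
```

```bash
python3 - <<'E'
from h import *
o=state();s=pic("wrist","w10");to([.508,-.407,.025]);s=pic("scene","s10")
E
```

```text
t 40.93 tcp [ 0.5069 -0.4069  0.1022] rpy [-1.798e+02 -1.000e-01  9.020e+01] open 0.0869 gf 0.0
to [0.508, -0.407, 0.025] -> tool cm [ 0.06 -0.02  7.91]
```

View pics/w10.png

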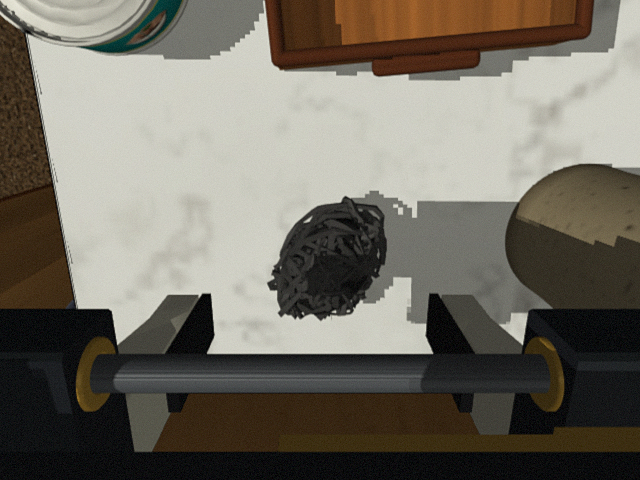

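The scourer is at (330,260) between the finger lines, and the canister's edge at (508,235) is clear of the right finger. I go down and close.

Request:
play_rows(
  plan=[
    [0, 0, 1.5, 0, 0, 0],
    [0, 0, 2.2, 0, 0, 0],
    [0, 0, 2, 0, 0, 0],
    [0, 0, 1.3, 0, 0, 0],
    [0, 0, 0.7, 0, 0, 0],
    [0, 0, 0, 0, 0, 0],
    [0, 0, 0, 0, 0, 0],
  ],
)

```text
clock: 41.62
tool_pos: [0.5087, -0.4077, 0.0277]
orientation: [179.9, 0.1, 90.1]
force: [-0.2, -0.3, -0.9]
opening: 0.0869
gripper_force: 0.0
```

Request:
play_rows(
  plan=[
    [0, 0, 0, 0, 0, 0],
    [0, 0, 0, 0, 0, 0],
    [0, 0, 0, 0, 0, 0],
    [0, 0, 0, 0, 0, 0],
    [0, 0, 0, 0, 0, 0],
    [0, 0, 0, 0, 0, 0],
    [0, 0, 0, 0, 0, 0],
    [0, 0, 0, 0, 0, 0],
    [0, 0, 0, 0, 0, 0],
    [0, 0, 0, 0, 0, 0],
  ],
  grip=3.8,
)

```text
clock: 42.45
tool_pos: [0.5079, -0.4073, 0.0262]
orientation: [180.0, 0.0, 90.0]
force: [0.3, 0.2, 2.5]
opening: 0.0492
gripper_force: 27.5
```

Request:
play_rows(
  plan=[
    [0, 0, -1.5, 0, 0, 0],
    [0, 0, -3.5, 0, 0, 0],
    [0, 0, -4, 0, 0, 0],
    [0, 0, -4, 0, 0, 0],
    [0, 0, -4, 0, 0, 0],
    [0, 0, -2, 0, 0, 0],
    [2, -1, 0, 0, 0, 0],
    [3, -1.4, 0, 0, 0, 0],
    [3, -1.4, 0, 0, 0, 0],
    [2.7, -1.1, 0, 0, 0, 0],
    [0, 0, 0, 0, 0, -5],
    [0, 0, 0, 0, 0, -7],
    [0, 0, 0, 0, 0, -7],
    [0, 0, 0, 0, 0, -7],
    [0, 0, 0, 0, 0, -7],
    [0, 0, 0, 0, 0, -7],
    [0, 0, 0, 0, 0, -7],
    [0, 0, 0, 0, 0, -7],
    [0, 0, 0, 0, 0, -7],
  ],
)

```text
clock: 44.03
tool_pos: [0.4584, -0.3001, 0.2158]
orientation: [180.0, -0.0, 151.3]
force: [-0.1, 0.4, -0.1]
opening: 0.0492
gripper_force: 27.6
```

Request:
play_rows(
  plan=[
    [0, 0, 0, 0, 0, -7],
    [0, 0, 0, 0, 0, -7],
    [0, 0, 0, 0, 0, -7],
    [0, 0, 0, 0, 0, -7],
    [0, 0, 0, 0, 0, -7],
    [0, 0, 0, 0, 0, -7],
    [0, 0, 0, 0, 0, -7],
    [0, 0, 0, 0, 0, -7],
    [0, 0, 0, 0, 0, -7],
    [0, 0, 0, 0, 0, -7],
    [0, 0, 0, 0, 0, -7],
    [0, 0, 0, 0, 0, -7],
    [0, 0, 0, 0, 0, -7],
    [0, 0, 0, 0, 0, -7],
    [0, 0, 0, 0, 0, -7],
    [0, 0, 0, 0, 0, -7],
    [0, 0, 0, 0, 0, -7],
    [0, 0, 0, 0, 0, 0],
  ],
)

```text
clock: 45.53
tool_pos: [0.4585, -0.3001, 0.2158]
orientation: [180.0, 0.0, -89.7]
force: [0.7, 0.1, -0.2]
opening: 0.0492
gripper_force: 27.6
```

```bash
python3 - <<'E'
from h import *
state();to([.546,.233,.21]); s=snapshot("top"); look("top",["scourer_mid"])
E
```

```text
t 45.53 tcp [ 0.4585 -0.3001  0.2158] rpy [180.    0.  -89.7] open 0.0492 gf 27.6
to [0.546, 0.233, 0.21] -> tool cm [-53.26  -9.05   0.59]
scourer_mid []
```

Request:
play_rows(
  plan=[
    [-1.5, -0.3, 0, 0, 0, 0],
    [-3.1, -0.5, 0, 0, 0, 0],
    [-3.1, -0.5, 0, 0, 0, 0],
    [-3.1, -0.5, 0, 0, 0, 0],
    [-3.1, -0.5, 0, 0, 0, 0],
    [-3.1, -0.5, 0, 0, 0, 0],
    [-3.1, -0.5, 0, 0, 0, 0],
    [-3.1, -0.5, 0, 0, 0, 0],
    [-3.1, -0.6, 0, 0, 0, 0],
    [-3.1, -0.6, 0, 0, 0, 0],
    [-3.1, -0.6, 0, 0, 0, 0],
    [-3.1, -0.6, 0, 0, 0, 0],
    [-3.1, -0.6, 0, 0, 0, 0],
    [-3.1, -0.6, 0, 0, 0, 0],
    [-3.1, -0.5, 0, 0, 0, 0],
    [-3.1, -0.5, 0, 0, 0, 0],
    [-3, -0.5, 0, 0, 0, 0],
    [-2.2, -0.2, 0, 0, 0, 0],
    [-1.2, 0, 0, 0, 0, 0],
    [0, 0, 0, 0, 0, 0],
  ],
)

```text
clock: 47.3
tool_pos: [0.5496, 0.2459, 0.2155]
orientation: [180.0, -0.0, -90.1]
force: [0.1, -0.3, 0.4]
opening: 0.049
gripper_force: 27.6
```

```bash
python3 - <<'E'
from h import *
state();to([.546,.233,.035]); s=pic("wrist","w11"); look("wrist",["scourer_mid","sink_tray"])
E
```

```text
t 47.3 tcp [0.5496 0.2459 0.2155] rpy [180.   -0.  -90.1] open 0.049 gf 27.6
to [0.546, 0.233, 0.035] -> tool cm [ 1.28  0.35 18.05]
scourer_mid [([0.549, 0.253, 0.2], 0.77)]
sink_tray [([0.55, 0.231, 0.0], 0.59)]
```

View pics/w11.png

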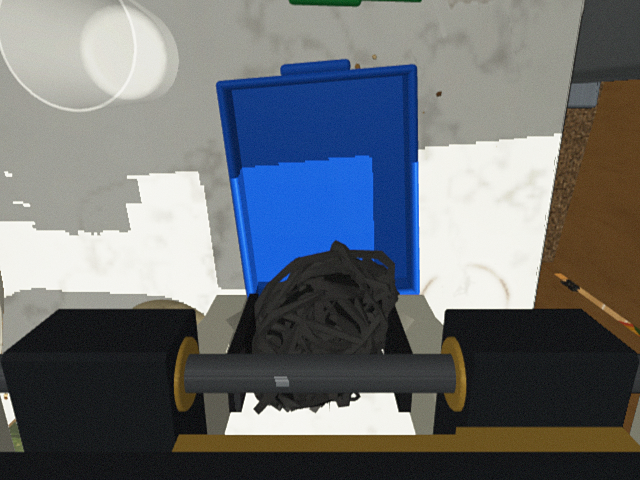

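The scourer is held at (325,330) above the blue tray, whose far wall is at row 75. I centre it and lower it.

Request:
play_rows(
  plan=[
    [1.2, 0.2, 0, 0, 0, 0],
    [0.8, 0.1, 1.5, 0, 0, 0],
    [0, 0, 3.5, 0, 0, 0],
    [0, 0, 4, 0, 0, 0],
    [0, 0, 3.5, 0, 0, 0],
    [0, 0, 2.7, 0, 0, 0],
    [0, 0, 1.6, 0, 0, 0],
    [0, 0, 0.9, 0, 0, 0],
    [0, 0, 0.5, 0, 0, 0],
    [0, 0, 0, 0, 0, 0],
    [0, 0, 0, 0, 0, 0],
  ],
)

```text
clock: 48.37
tool_pos: [0.5473, 0.2237, 0.0352]
orientation: [-179.9, 0.0, -90.0]
force: [-0.4, -0.5, 0.5]
opening: 0.0491
gripper_force: 27.6
```

Request:
play_rows(
  plan=[
    [0, 0, 0.2, 0, 0, 0],
    [0, 0, 0, 0, 0, 0],
    [0, 0, 0, 0, 0, 0],
  ],
)

```text
clock: 48.62
tool_pos: [0.547, 0.2241, 0.0329]
orientation: [-179.9, 0.1, -90.0]
force: [-0.4, -0.2, -0.5]
opening: 0.049
gripper_force: 27.6
```

Request:
play_rows(
  plan=[
    [0, 0, 0.1, 0, 0, 0],
    [0, 0, 0, 0, 0, 0],
    [0, 0, 0, 0, 0, 0],
    [0, 0, 0, 0, 0, 0],
    [0, 0, 0, 0, 0, 0],
    [0, 0, -1, 0, 0, 0],
    [0, 0, -3, 0, 0, 0],
    [0, 0, -4, 0, 0, 0],
    [0, 0, -4, 0, 0, 0],
    [0, 0, -4, 0, 0, 0],
    [0, 0, -3, 0, 0, 0],
    [0, 0, 0, 0, 0, 0],
    [0, 0, 0, 0, 0, 0],
    [0, 0, 0, 0, 0, 0],
  ],
  grip=6.6,
)

```text
clock: 49.78
tool_pos: [0.5463, 0.2236, 0.2214]
orientation: [-180.0, 0.0, -90.0]
force: [0.2, -0.4, -0.8]
opening: 0.0662
gripper_force: 0.0
```

```bash
python3 - <<'E'
from h import *
state()
for c in ("scene","top"):
    s=pic(c,c+"9"); print(c); look(c,T)
E
```

```text
t 49.78 tcp [0.5463 0.2236 0.2214] rpy [-180.    0.  -90.] open 0.0662 gf 0.0
scene
white_cap_jar_mid [([0.546, -0.162, 0.055], 0.59)]
red_cap_jar_mid [([0.546, -0.247, 0.06], 0.91), ([0.544, -0.216, 0.002], 0.59), ([0.438, 0.538, 0.052], 0.46)]
carton_mid [([0.546, 0.035, 0.029], 0.89)]
yellow_tin_mid [([0.548, -0.033, 0.04], 0.82)]
scourer_mid [([0.548, 0.223, 0.02], 0.57)]
spice_tray [([0.546, -0.217, 0.001], 0.73), ([0.546, -0.033, 0.041], 0.36)]
pantry_tray [([0.543, 0.005, -0.001], 0.97)]
sink_tray [([0.546, 0.235, 0.001], 0.63)]
flat_tin_mid [([0.404, -0.26, 0.017], 0.95), ([0.543, 0.004, 0.001], 0.53)]
big_jar_mid [([0.378, -0.037, 0.052], 0.64)]
top
white_cap_jar_mid [([0.544, -0.164, 0.055], 0.71)]
red_cap_jar_mid [([0.542, -0.245, 0.059], 0.61)]
carton_mid [([0.543, -0.214, 0.0], 0.75), ([0.543, 0.042, 0.032], 0.58)]
yellow_tin_mid [([0.546, -0.034, 0.041], 0.74), ([0.381, -0.037, 0.05], 0.53)]
scourer_mid [([0.549, 0.226, 0.02], 0.51)]
spice_tray [([0.549, -0.213, -0.002], 0.66)]
pantry_tray [([0.544, 0.004, -0.002], 0.95)]
sink_tray [([0.549, 0.231, -0.006], 0.73), ([0.544, -0.249, 0.057], 0.36)]
flat_tin_mid [([0.399, -0.256, 0.02], 0.82), ([0.544, -0.248, 0.055], 0.7)]
big_jar_mid [([0.378, -0.039, 0.048], 0.74), ([0.547, -0.214, -0.002], 0.15)]
```

View pics/scene9.png

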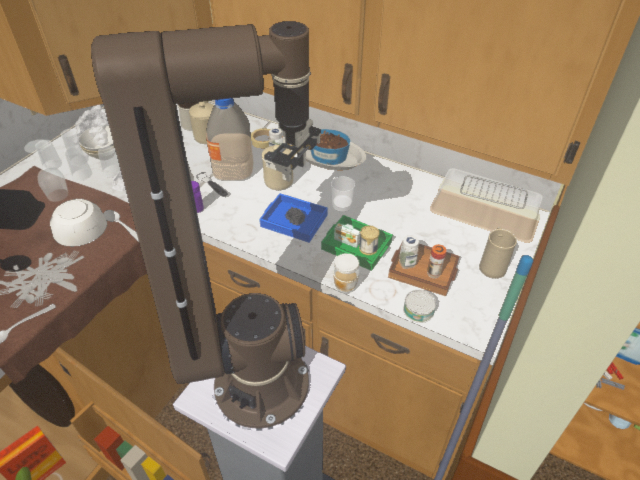

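The picture shows all five things in their trays: scourer (294,217), carton (350,235), tin (369,240), white-cap jar (410,250) and red-cap jar (437,260). The big jar (346,272) and flat tin (420,304) have not moved, and the hand is clear.

```bash
python3 -c "
from plant import *
print(close_job())"
```

```text
the job is handed in; nothing more can be done
None
```

The job is handed in at about 50 s: both spice jars are in the brown tray, the carton and yellow tin in the green, and the scourer in the blue. The final pictures show everything standing and released, and the flat tin and big jar where they started; no verdict came back.

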